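# Spread a spring snap ring and hold it in a spindle's groove

## Robot

A 6-joint arm with a two-finger parallel gripper is mounted at the origin on a cart in front of the work surface, level with it; the furniture and walls round the work are solid. World frame = base frame: x ahead of the robot, y to its left, z up, the work surface at z = 0. Lengths are in m, angles in rad, forces in N, time in s.
With the tool pointing down it reaches from about 0.3 to 0.775 m from the base axis. Payload 14.6 kg.
Tool frame: the origin (TCP) lies midway between the tips of the shut fingers; the grasp point (between the pads) lies 19 mm behind it; z points along the fingers, y is the line along which they close (so a half turn about z gives the same grasp; the last joint's range is limited). The gripper opens to 94 mm and grips with 3 to 60 N. Pads are 16 mm wide; open, the fingers measure 119 mm over their backs; the gripper's body (75 mm by 177 mm) begins 78 mm behind the grasp point.
Start: joints at [-1.354, 0.3, 1.521, -0, 1.321, -0.067], TCP at [0.154, -0.528, 0.205] pointing down, gripper open.
Joint ranges: [-3.03, 3.03], [-0.79, 2.21], [0.23, 2.52], [-1.04, 4.18], [0, 3.07], [-2.55, 2.55]. Speed limits (rad/s): [2.22, 2.22, 2.57, 3.14, 3.14, 3.14].

## Interface

Orientations are given as a unit quaternion [x, y, z, w].
In Python, from cell import arm gives the robot as it stands.
- The arm moves only by the shell command python3 -m jog 'ROWS' [OPENING]. ROWS is JSON, a list of rows, each a list of 2 entries, a list of its own where there are three numbers: the shift along the world's x, y, z scaled (see below), then the turn about the world's z scaled (see below). A call has 1 to 20 rows; each row shifts and turns the commanded pose from where the row before left it; what a row does not reach is not made up. The controller multiplies each number of a shift by 0.1 m and each number of a turn by 90 degrees. A row lasts 1/12 s, in which the tool goes at most 41.7 mm and 7.16 degrees, less where a joint would pass 70% of its speed; a pose out of reach is approached as far as the arm can. A call with a number of a shift or a turn outside -1 to 1 is refused whole. A call with a gripper value outside its range is refused whole. OPENING is the opening, from 0 (shut) to 1 (fully open), set as the call begins (- or left out, the last holds). The fingers move at their own pace and stop on an object; the grip force is fixed at half the most. Time passes only in rows, so rows that do not move let the fingers close. It gives the time, the measured TCP pose, the force, the opening and the grip force at its end, in the units of the state.
- arm.state(): the state, without advancing time (a new reading comes with each control period).
- arm.snapshot(name): name is "scene" or "top" or "wrist"; returns the picture (400x640x3 uint8, red, green, blue); there is no depth.
- arm.camera_model(name): a dict with "mtx" (3x3 intrinsics, pixels), "rvec" (rotation vector, rad) and "tvec" (3), from world to camera coordinates, as OpenCV has them. Camera axes: x right, y down, z forward; pixel columns grow to the right and rows downward; lengths in m; the calibration is good to about 2 mm. A picture is of the moment at which its call begins: read the wrist's pose just before it. camera_model takes no time and is no camera call; for the wrist camera it gives the pose at the moment of the call.
- arm.sign_off(): hands the job in; it is judged then, once.
The state is a dict: "time": time; "joint_positions": joint angles; "dq": joint speeds; "tau": joint torques, N m; "eef_pos": TCP position; "ee_rot": TCP orientation; "wrist_force": force on the tool from outside, world axes, zero at the start; "torque": the same for the moment, N m; "gripper_width": opening from 0.0 (shut) to 1.0 (fully open); "gripper_force": force on a finger pad.
Only numpy, scipy, OpenCV 4.12 (cv2) and the standard library are available. Lean on these libraries where they do the work, as an engineer would, in place of code of your own. Each camera call takes 0.05 s, during which the arm holds its last target. There are 200 camera calls.

## Task

Pick up the spring snap ring by its two upright lugs and squeeze them together so that the ring spreads fully, then slide it level, from above, down over the spindle stub that has a groove (not the plain one) until the ring is inside the groove between collar and flange. Finish while holding it there: still squeezed wide open, level and centred round the groove, still, carried by the gripper alone and touching no part of the spindle. Leave the other things on the bench where they are.

Things in the scene. Friction and masses are not known exactly. Their poses are not given: they have to be found in the camera images.
- clip: loose steel spring snap ring (60 g), 95 mm long, lying flat. Origin: bore centre, on its underside; z up, lugs towards -x. Two half-ring jaws, 6 mm high and wide (bore 22 mm, outside 34 mm when shut), turn on an upright pivot 38 mm from the origin at -x. Spread fully, the bore clears a round shaft of 32 mm diameter centred at the origin. Let go, it springs shut.
- clip_lugs (a point): midway between the ring's two lugs, 64 mm from its origin at -x, 30 mm up. Lugs: upright plates at +y and -y, 24 mm long along x, 4 mm thick, top 45 mm above the underside; outsides 31 to 43 mm apart at rest, widest at the free end. Pinched along y with 8 N or more (15 to 30 N is good) they come parallel, 24 mm outside, at a hard stop: jaws fully spread
- clip_jaw_l (a joint): angle of the jaw at the ring's +y side: 0 shut, 0.26 rad fully spread (stop)
- clip_jaw_r (a joint): angle of the jaw at the ring's -y side: 0 shut, 0.26 rad fully spread; always equals the other
- spindle_grooved: grooved spindle stub, upright, fixed. Origin: centre of the underside of its 80 x 80 x 10 mm base plate, on the bench; z up. Heights above bench: flange (40 mm diameter) top at 46 mm; groove (neck of 20 mm diameter) 46 to 60 mm; collar (26 mm diameter) 60 to 72 mm, then a chamfered nose to 77 mm
- groove (a point): on the axis of the grooved spindle, mid-height of the groove, 53 mm above the bench. The 6 mm high ring is inside the groove, clear of collar and flange, when its underside is 46 to 54 mm above the bench (best 50)
- spindle_plain: the other spindle stub, fixed, without groove, collar or flange: a plain shaft of 26 mm diameter to 85 mm, same 80 mm base plate. Not to be used. The two stubs may stand in either order. Origin: centre of its underside
- vial: bystander: brown vial with a white screw cap, 22 mm diameter, 47 mm high, upright; origin at its underside
- timer: bystander: small white timer lying flat, 61 x 63 x 19 mm; origin at its underside
- tube: bystander: white centrifuge tube lying flat, 114 mm long, 34 mm high; origin at its underside
- tweezers: bystander: steel tweezers lying flat, 132 mm long along their y, 4 mm high
- syringe: bystander: syringe lying flat, 111 mm long, 25 mm high

How it is judged:
By the outcome, as a careful person would: the job done as asked, in the order asked, and still so for the second after the job is handed in, while the arm keeps its last pose, push and grip.
It also fails if it takes over 48 s, if anything falls off the work surface, if the arm or the gripper's body presses on something with over 40 N, if the wrist force passes 120 N, or if a joint passes its speed limit or range.

## Working session

There is one attempt and no reset: what is moved stays moved. The work goes in short steps, Python scripts to look and compute and a shell command to move; the robot and the scene stay as the last step left them, time stands still between calls to the robot, and variables do not carry over. Pictures are saved under pics/ and viewed, at most 11 in all, crops included, and the job is handed in when it is done.

```bash
mkdir -p pics; python3 - <<'E'
from cell import arm
import cv2
for n in("scene","top"):
    cv2.imwrite(f"pics/{n}0.png",cv2.resize(arm.snapshot(n),(800,500),interpolation=2)[:,:,::-1])
s=arm.state();print(s)
E
```

```text
{'time': 0.1, 'joint_positions': array([-1.35361322e+00,  3.00415050e-01,  1.52152949e+00, -7.81729056e-06,
        1.32071085e+00, -6.66003532e-02]), 'dq': array([-0.0006506 , -0.00094025, -0.00309886,  0.00023027,  0.00055586,
       -0.00020245]), 'tau': array([-2.61201569e-05, -5.32643509e+01, -3.53286195e+01,  7.08928099e-02,
        2.34254653e-02, -4.97758651e-05]), 'eef_pos': array([ 0.15393679, -0.52776465,  0.2049389 ]), 'ee_rot': array([ 9.89949970e-01,  1.41417025e-01, -4.37456477e-05, -5.29580397e-04]), 'wrist_force': array([ 0.46861833, -0.27620454, -0.53213713]), 'torque': array([ 0.03797442, -0.00261128, -0.00270106]), 'gripper_force': 0.0, 'gripper_width': 1.0041185337435443}
```

View pics/top0.png

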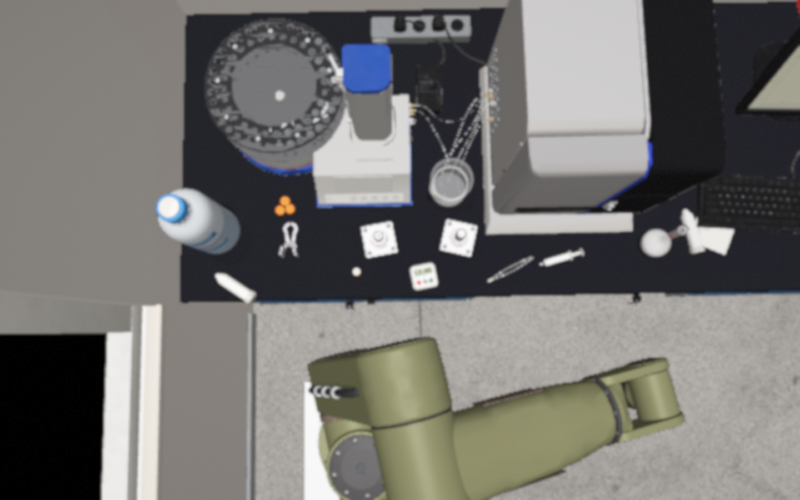

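View pics/scene0.png

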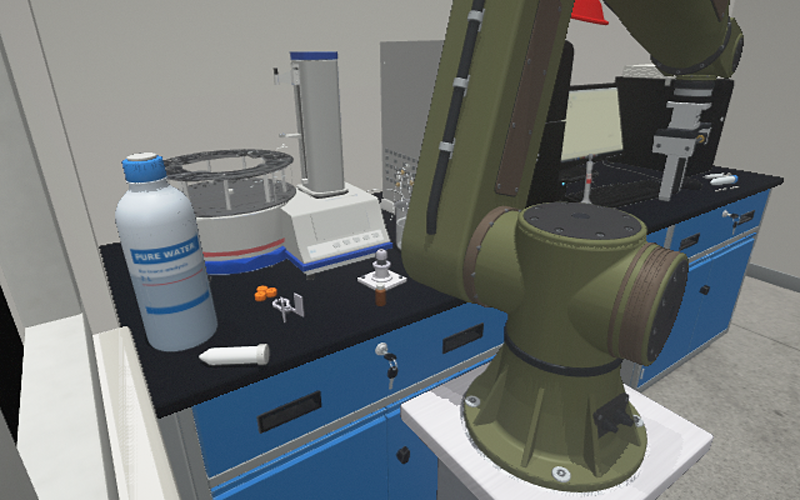

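The top view shows the clip at about (289,240), and the stubs at about (380,238) and (459,237). I'll enlarge those next.

```bash
cat > h.py <<'E'
import numpy as np,cv2
from cell import arm
def ray(n,uv,z,m=None):
    m=m or arm.camera_model(n);R=cv2.Rodrigues(np.array(m["rvec"],float))[0];t=np.array(m["tvec"],float).ravel()
    d=R.T@np.linalg.solve(np.array(m["mtx"]),[*uv,1.]);c=-R.T@t
    return c+d*(z-c[2])/d[2]
def proj(n,p,m=None):
    m=m or arm.camera_model(n);return cv2.projectPoints(np.array(p,float).reshape(-1,3),np.array(m["rvec"],float),np.array(m["tvec"],float),np.array(m["mtx"]),None)[0].reshape(-1,2)
E
python3 - <<'E'
from h import *
im=arm.snapshot("top")[:,:,::-1]
cv2.imwrite("pics/top1.png",cv2.resize(im[150:250,170:400],None,fx=3.4,fy=3.4,interpolation=2))
for n,u,z in(("clip",(289,240),.02),("s1",(380,238),.05),("s2",(459,237),.05)):
    print(n,ray("top",np.array(u)*.8,z))
print(ray("top",(300,300),0)-ray("top",(300,301),0))
E
```

```text
clip [0.50576455 0.19259805 0.02      ]
s1 [ 0.50178804 -0.04010721  0.05      ]
s2 [ 0.50027046 -0.23738041  0.05      ]
[ 3.09025310e-03 -4.93926224e-05  0.00000000e+00]
```

View pics/top1.png

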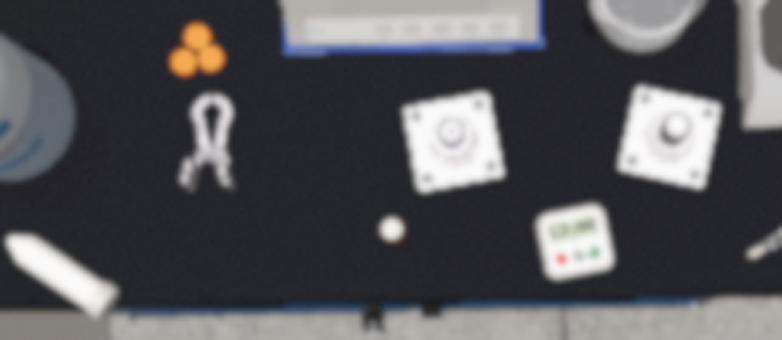

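The left stub has the flange and collar, so it is the grooved one. The clip's lugs point towards the robot, with its ring at crop (212,112) and lug ends at (185,185) and (230,187).

```bash
python3 -m jog '[[[0.3,0.28,0],-0.02],[[0.3,0.28,0],-0.02],[[0.3,0.28,0],-0.02],[[0.3,0.28,0],-0.02],[[0.3,0.28,0],-0.02],[[0.3,0.28,0],-0.02],[[0.3,0.28,0],-0.02],[[0.3,0.28,0],-0.02],[[0.3,0.28,0],-0.02],[[0,0.4,0],0],[[0,0.4,0],0],[[0,0.4,0],0],[[0,0.4,0],0],[[0,0.4,0],0],[[0,0.4,0],0],[[0,0.4,0],0],[[0,0.4,0],0],[[0,0.4,0],0],[[0,0.4,0],0],[[0,0.4,0],0]]' 1
python3 -m jog '[[[0,0.3,0],0],[[0,0,0],0],[[0,0,0],0]]'
python3 - <<'E'
from h import *
s=arm.state();m=arm.camera_model("wrist");print(s["eef_pos"],s["ee_rot"],s["joint_positions"])
im=arm.snapshot("wrist")[:,:,::-1]
cv2.imwrite("pics/w1.png",cv2.resize(im,(800,500),interpolation=2))
import pickle;pickle.dump(m,open("m1.pkl","wb"))
E
```

```text
time: 1.82
eef_pos: [0.4234, 0.166, 0.2055]
ee_rot: [1.0, 0.001, 0.0, -0.0]
wrist_force: [1.7, -0.1, -0.4]
gripper_width: 1.007
gripper_force: 0.0
time: 2.07
eef_pos: [0.4236, 0.195, 0.205]
ee_rot: [1.0, 0.002, -0.0, 0.0]
wrist_force: [-0.1, 0.4, -0.3]
gripper_width: 0.998
gripper_force: 0.0
[0.42356266 0.19500923 0.20504221] [ 9.99998116e-01  1.89036213e-03 -4.05165453e-04  1.74072243e-04] [ 3.52927452e-01  1.13209072e-01  1.74723167e+00 -5.03480468e-05
  1.28203254e+00  1.91995741e+00]
```

View pics/w1.png

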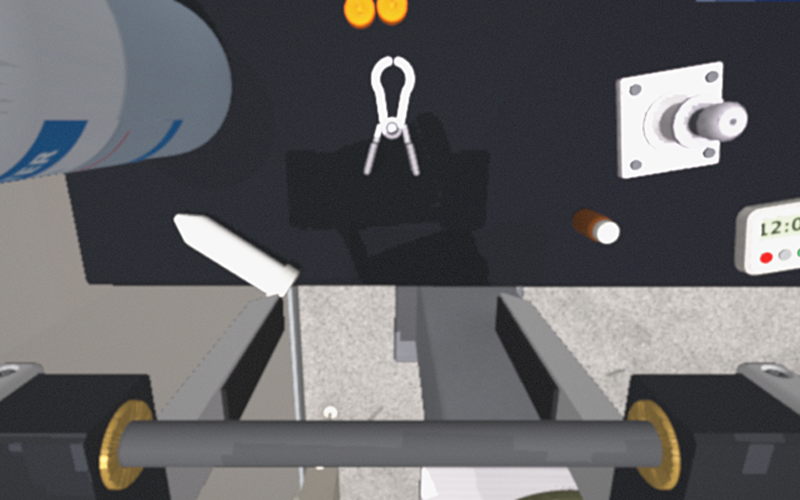

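The ring's bore is at (393,78), its pivot at (391,128), and the lug ends at (367,173) and (417,173). The grooved stub is on the right, with its nose top at (734,121) and base corners at (617,80), (722,63), (719,161) and (621,177).

```bash
python3 - <<'E'
from h import *
import pickle;m=pickle.load(open("m1.pkl","rb"))
f=lambda u,z:ray("wrist",np.array(u)*.8,z,m).round(4)
print("cam",f((0,0),0), -cv2.Rodrigues(np.array(m["rvec"],float))[0].T@np.ravel(m["tvec"]))
print("bore",f((393,79),.006),"pivot",f((391,128),.01),f((391,128),.02))
for z in(.0,.045):print("lug ends",f((367,173),z),f((417,173),z))
print("nose",f((734,121),.077))
print("base",np.mean([f(u,.01) for u in((617,80),(722,63),(719,161),(621,177))],0))
for z in (0.02,.1,.2,.25):print("bottle",f((231,85),z),f((180,155),z))
E
```

```text
cam [0.5967 0.4992 0.    ] [0.50569658 0.19415514 0.38465356]
bore [0.5396 0.191  0.006 ] pivot [0.5015 0.1924 0.01  ] [0.5016 0.1925 0.02  ]
lug ends [0.4635 0.2131 0.    ] [0.4637 0.1696 0.    ]
lug ends [0.4685 0.2108 0.045 ] [0.4686 0.1725 0.045 ]
nose [ 0.5078 -0.0384  0.077 ]
base [ 0.5074   -0.036175  0.01    ]
bottle [0.5334 0.3176 0.02  ] [0.4796 0.3642 0.02  ]
bottle [0.5273 0.2905 0.1   ] [0.4853 0.3269 0.1   ]
bottle [0.5197 0.2566 0.2   ] [0.4925 0.2803 0.2   ]
bottle [0.5159 0.2397 0.25  ] [0.4961 0.257  0.25  ]
```

```bash
python3 -m jog '[[[0.1,0,-0.3],-0.01],[[0.1,0,-0.3],-0.01],[[0.1,-0.01,-0.3],0],[[0.1,-0.01,-0.3],0],[[0.12,0,-0.3],0],[[0,0,-0.2],0],[[0,0,-0.14],0],[[0,0,-0.1],0],[[0,0,0],0],[[0,0,0],0]]'
python3 -m jog '[[[0,0,0],0],[[0,0,0],0],[[0,0,0],0],[[0,0,0],0],[[0,0,0],0],[[0,0,0],0],[[0,0,0],0],[[0,0,0],0],[[0,0,0],0],[[0,0,0],0],[[0,0,0],0],[[0,0,0],0]]' 0
python3 - <<'E'
from h import *
m=arm.camera_model("wrist")
im=arm.snapshot("wrist")[:,:,::-1]
cv2.imwrite("pics/w2.png",cv2.resize(im,(800,500),interpolation=2))
import pickle;pickle.dump(m,open("m2.pkl","wb"))
E
```

```text
time: 2.95
eef_pos: [0.4762, 0.1914, 0.0118]
ee_rot: [1.0, -0.016, 0.0, 0.0]
wrist_force: [0.9, 0.4, 0.1]
gripper_width: 1.0
gripper_force: 0.0
time: 3.95
eef_pos: [0.4761, 0.1921, 0.0115]
ee_rot: [1.0, -0.015, 0.0, -0.0]
wrist_force: [-0.4, 0.2, 1.2]
gripper_width: 0.238
gripper_force: 29.3
```

View pics/w2.png

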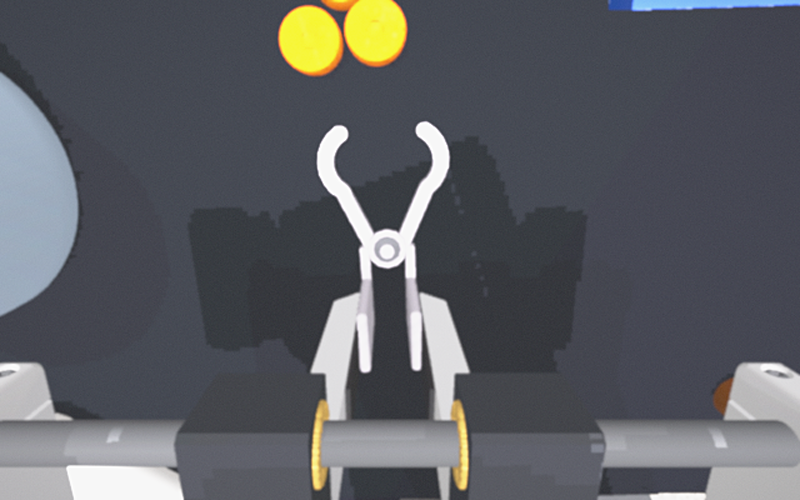

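The lugs are pinched parallel and the jaws spread: tips at (340,133) and (423,130), pivot at (387,249). Next I lift and measure the held ring relative to the tool.

```bash
python3 -m jog '[[[0,0,0.05],0],[[0,0,0.15],0],[[0,0,0.2],0],[[0,0,0.25],0],[[0,0,0.25],0],[[0,0,0.2],0],[[0,0,0.1],0],[[0,0,0],0],[[0,0,0],0],[[0,0,0],0]]'
python3 - <<'E'
from h import *
import pickle
m=arm.camera_model("wrist");s=arm.state();print(s["eef_pos"],s["ee_rot"])
im=arm.snapshot("wrist")[:,:,::-1]
cv2.imwrite("pics/w3.png",cv2.resize(im[60:320,160:480],(800,650),interpolation=2)[:600])
pickle.dump((m,s["eef_pos"],s["ee_rot"]),open("m3.pkl","wb"))
m2=pickle.load(open("m2.pkl","rb"))
for u,z in(((340,133),.006),((423,130),.006),((387,249),.006),((387,249),.012)):print(ray("wrist",np.array(u)*.8,z,m2))
# side view
b=arm.snapshot("scene")[:,:,::-1]
cv2.imwrite("pics/s3.png",cv2.resize(b[100:300,120:380],None,fx=3,fy=3,interpolation=2))
E
```

```text
time: 4.83
eef_pos: [0.4754, 0.1918, 0.1301]
ee_rot: [1.0, -0.015, -0.001, 0.0]
wrist_force: [0.1, 0.2, -1.2]
gripper_width: 0.242
gripper_force: 29.3
[0.47541967 0.19180519 0.13007322] [ 9.99884203e-01 -1.51836197e-02 -9.63051455e-04  3.32764614e-04]
[0.55467386 0.20855946 0.006     ]
[0.55484698 0.17467397 0.006     ]
[0.50484784 0.19092133 0.006     ]
[0.50656854 0.19083882 0.012     ]
```

View pics/w3.png

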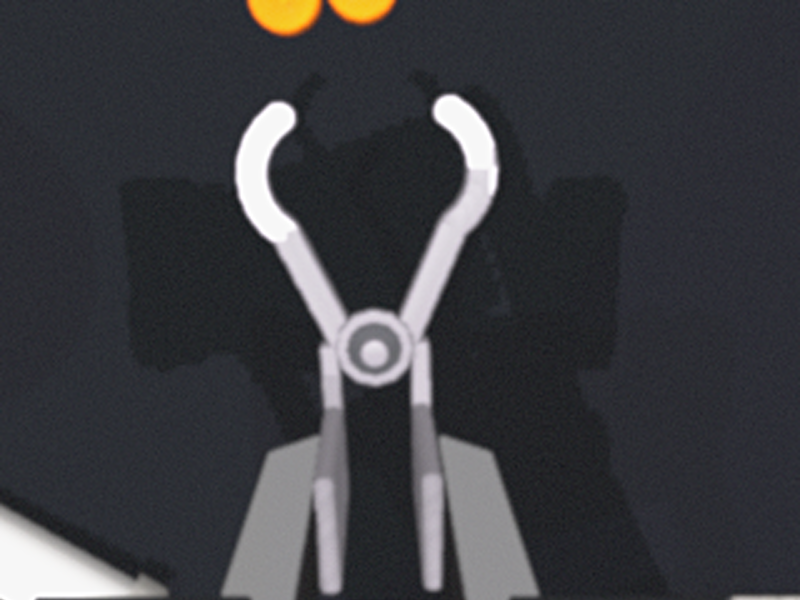

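View pics/s3.png

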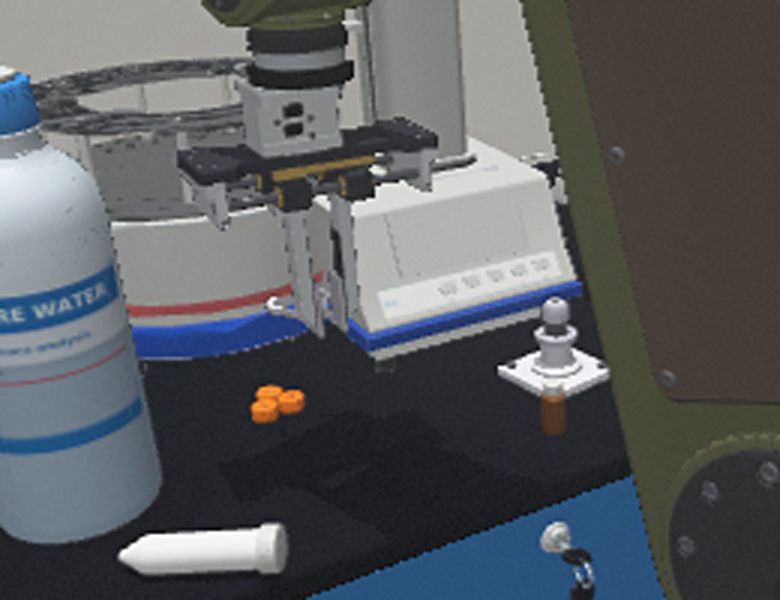

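The view is the same as before the lift: tips at (280,117) and (452,109), pivot at (374,350). The ring therefore hasn't sagged and hangs level. Its underside is at TCP z − 0.0115 and its bore about 68 mm ahead of the TCP. I now move over the grooved stub.

```bash
python3 -m jog '[[[-0.04,-0.1,0],0],[[-0.04,-0.25,0],0],[[-0.04,-0.3,0],0],[[-0.04,-0.3,0],0],[[-0.04,-0.3,0],0],[[-0.04,-0.3,0],0],[[-0.04,-0.3,0],0],[[-0.04,-0.25,0],0],[[-0.04,-0.12,0],0],[[0,-0.06,0],0],[[0,0,0],0],[[0,0,0],0],[[0,0,0],0],[[0,0,0],0]]'
cat > look.py <<'E'
from h import *
import pickle,sys
m=arm.camera_model("wrist");s=arm.state();print(s["eef_pos"],s["ee_rot"])
im=arm.snapshot("wrist")[:,:,::-1]
cv2.imwrite(f"pics/{sys.argv[1]}.png",cv2.resize(im[60:300,160:480],(800,600),interpolation=2))
pickle.dump((m,s["eef_pos"],s["ee_rot"]),open(sys.argv[1]+".pkl","wb"))
E
python3 look.py w4
```

```text
time: 6.1
eef_pos: [0.4401, -0.0353, 0.1313]
ee_rot: [1.0, -0.015, -0.0, -0.0]
wrist_force: [-0.3, 0.5, -0.7]
gripper_width: 0.245
gripper_force: 29.3
[ 0.44006344 -0.03527112  0.13133966] [ 9.99893242e-01 -1.46115068e-02 -8.38591262e-05 -4.77482501e-05]
```

View pics/w4.png

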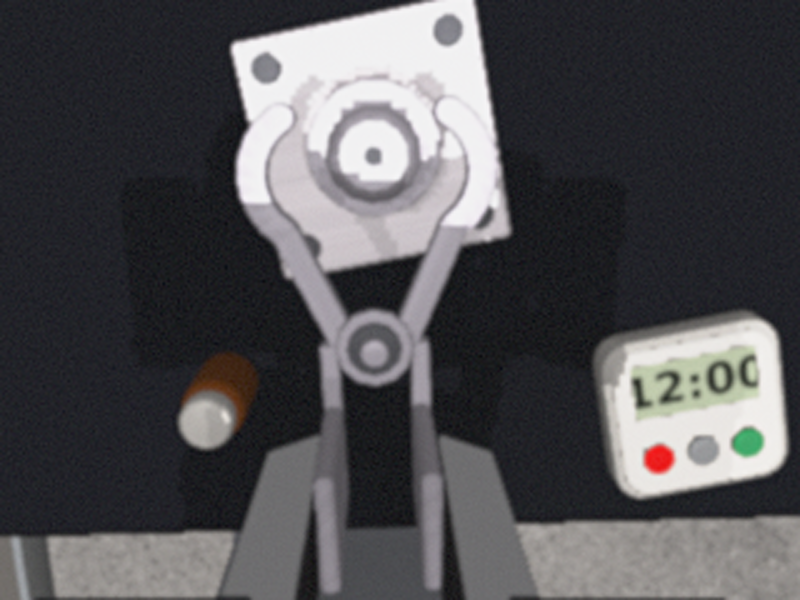

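The nose hole is at (373,157), the tip centres at (280,115) and (452,108), the outer ring extremes at u=237 and 498, and the pivot at (374,348).

```bash
python3 - <<'E'
from h import *
import pickle
m,p,q=pickle.load(open("w4.pkl","rb"))
f=lambda u,z:ray("wrist",np.array(u)/2.5+[160,60],z,m)
zb=p[2]-.0115
n=f((373,157),.077);t=[f((281,115),zb+.005),f((451,108),zb+.005)];o=[f((237,172),zb+.004),f((498,165),zb+.004)]
i=[f((267,172),zb+.004),f((469,165),zb+.004)]
pv=f((374,348),zb+.012)
print("nose",n);print("tips",t,np.mean(t,0));print("outer",o,np.mean(o,0));print("inner",i,np.mean(i,0));print("pivot",pv)
c=cv2
# model: arcs projected for candidate origin
E
```

```text
nose [ 0.50673492 -0.03704718  0.077     ]
tips [array([ 0.5188351 , -0.01881727,  0.12483966]), array([ 0.51922092, -0.05367964,  0.12483966])] [ 0.51902801 -0.03624845  0.12483966]
outer [array([ 0.50753701, -0.00879248,  0.12383966]), array([ 0.50740788, -0.06353091,  0.12383966])] [ 0.50747245 -0.03616169  0.12383966]
inner [array([ 0.50735634, -0.01508465,  0.12383966]), array([ 0.50758218, -0.05745958,  0.12383966])] [ 0.50746926 -0.03627211  0.12383966]
pivot [ 0.47059507 -0.03647565  0.13183966]
```

```bash
python3 -m jog '[[[-0.013,-0.008,0],0],[[0,0,-0.1],0],[[0,0,-0.15],0],[[0,0,-0.1],0],[[0,0,0],0],[[0,0,0],0],[[0,0,0],0]]'
python3 look.py w5
```

```text
time: 6.73
eef_pos: [0.4389, -0.0368, 0.0967]
ee_rot: [1.0, -0.015, 0.0, 0.0]
wrist_force: [-0.1, 0.2, -0.2]
gripper_width: 0.242
gripper_force: 29.3
[ 0.43890413 -0.03680259  0.09674783] [ 9.99885170e-01 -1.51534294e-02  1.40739595e-04  3.20662160e-05]
```

View pics/w5.png

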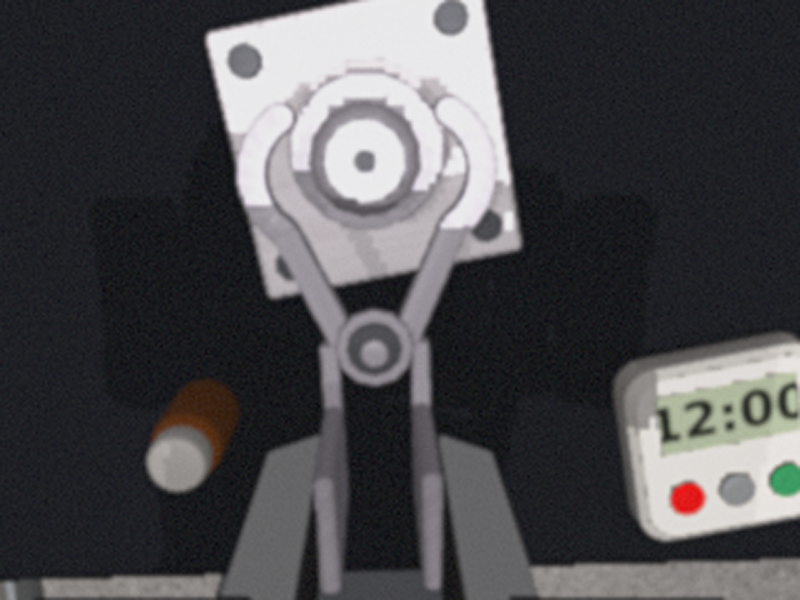

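The nose hole is at (365,161), nearly midway between the inner ring edges at 267 and 468.

```bash
python3 - <<'E'
from h import *
import pickle
m,p,q=pickle.load(open("w5.pkl","rb"))
f=lambda u,z:ray("wrist",np.array(u)/2.5+[160,60],z,m)
zb=p[2]-.0115
print("nose",f((365,161),.077))
t=(f((281,115),zb+.005)+f((451,108),zb+.005))/2;i=(f((267,172),zb+.004)+f((469,165),zb+.004))/2
print("ring origin",t-[.0108,0,0],f((374,348),zb+.012)+[.038,0,0],i)
E
```

```text
nose [ 0.50704041 -0.03712309  0.077     ]
ring origin [ 0.50708713 -0.03787315  0.09024783] [ 0.50744358 -0.03804548  0.09724783] [ 0.50632616 -0.03788424  0.08924783]
```

```bash
python3 -m jog '[[[0,0.008,0],0],[[0,0,-0.04],0],[[0,0,-0.05],0],[[0,0,-0.05],0],[[0,0,-0.05],0]]'
python3 -m jog '[[[0,0,-0.05],0],[[0,0,-0.05],0],[[0,0,-0.05],0],[[0,0,-0.012],0],[[0,0,0],0],[[0,0,0],0],[[0,0,0],0],[[0,0,0],0],[[0,0,0],0]]'
python3 look.py w6
python3 - <<'E'
from h import *
b=arm.snapshot("scene")[:,:,::-1]
cv2.imwrite("pics/s6.png",cv2.resize(b[160:260,240:380],None,fx=5,fy=5,interpolation=2))
E
```

```text
time: 7.2
eef_pos: [0.4386, -0.036, 0.0768]
ee_rot: [1.0, -0.015, -0.0, -0.0]
wrist_force: [0.4, -0.1, 0.2]
gripper_width: 0.246
gripper_force: 29.3
time: 7.95
eef_pos: [0.4388, -0.036, 0.0614]
ee_rot: [1.0, -0.015, 0.0, 0.0]
wrist_force: [-0.8, 0.4, -1.1]
gripper_width: 0.24
gripper_force: 29.3
[ 0.43879854 -0.03598737  0.06142865] [ 9.99885189e-01 -1.51516023e-02  1.91286214e-04  1.54983930e-05]
```

View pics/w6.png

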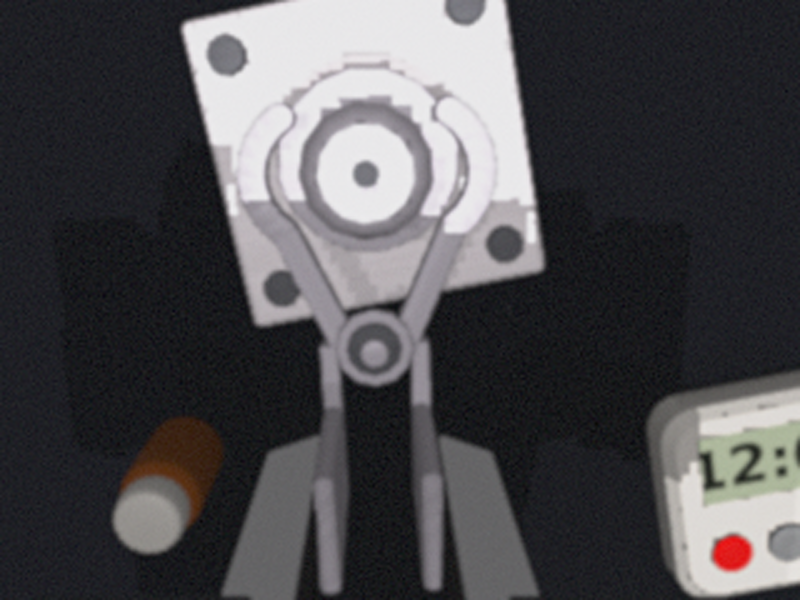

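View pics/s6.png

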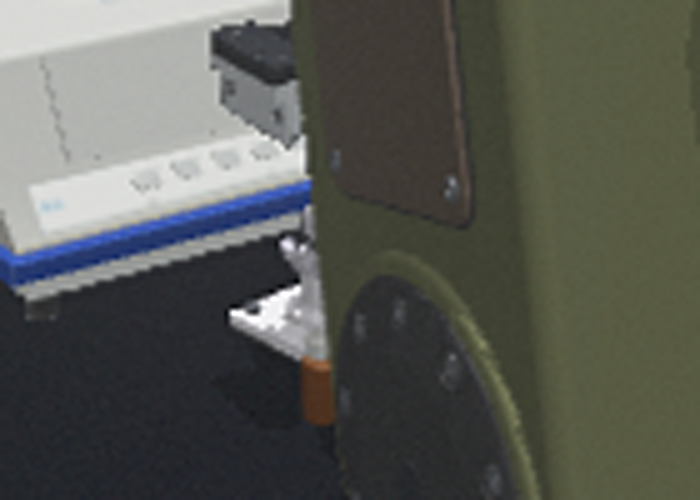

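The ring sits round the spindle: nose hole at (366,174), midway between the inner jaw edges at 267 and 469. There's no contact force, and its underside is at about 50 mm. Handing in.

```bash
python3 -c "
from cell import arm
print(arm.sign_off())"
```

```text
the job is handed in; nothing more can be done
None
```

I handed the job in at about 8 s. The gripper is holding the snap ring squeezed wide open in the groove of the grooved spindle, with its underside at about 50 mm, centred and level as far as the wrist camera shows. I saw no contact force on the way down or at the end, but the arm hid most of the final side view.

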